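# Line up the doming stakes by size on their rack

## Task

Tidy the jeweller's bench: stand the four steel doming stakes upright on the rack, one in the middle of each cork disc, in order of head size, with the smallest next to the brass knob and the largest at the far end. Set each one down rather than dropping it, do not tip any of them over, and let go of them all at the end.

Things in the scene. Friction and masses are not known exactly. Their poses are not given: they have to be found in the camera images.
- stake_a: doming stake with the smallest head: bare steel, mushroom-shaped, loose, upright on the bench, about 110 g, 57 mm tall. Round foot 26 mm across and 9 mm high, neck 15 mm across, round head 20 mm across with a straight side (grip here) 38 to 52 mm above the underside and a dome on top. Origin: centre of the underside; z up along its axis, yaw means nothing.
- stake_b: doming stake with the second smallest head: bare steel, mushroom-shaped, loose, upright on the bench, about 170 g, 59.5 mm tall. Round foot 30 mm across and 9 mm high, neck 15 mm across, round head 30 mm across with a straight side (grip here) 38 to 52 mm above the underside and a dome on top. Origin: centre of the underside; z up along its axis, yaw means nothing.
- stake_c: doming stake with the second largest head: bare steel, mushroom-shaped, loose, upright on the bench, about 260 g, 62 mm tall. Round foot 34 mm across and 9 mm high, neck 15 mm across, round head 40 mm across with a straight side (grip here) 38 to 52 mm above the underside and a dome on top. Origin: centre of the underside; z up along its axis, yaw means nothing.
- stake_d: doming stake with the largest head: bare steel, mushroom-shaped, loose, upright on the bench, about 380 g, 64.5 mm tall. Round foot 38 mm across and 9 mm high, neck 15 mm across, round head 50 mm across with a straight side (grip here) 38 to 52 mm above the underside and a dome on top. Origin: centre of the underside; z up along its axis, yaw means nothing.
- spot_1: cork disc at one end of the row, 60 mm across and 3 mm thick, fixed on the dark wooden rack board (80 x 410 mm, 14 mm high, fixed to the bench). spot_1 to spot_4 stand in a straight line in that order, 80 mm apart. Origin: centre of the disc's underside, 14 mm above the bench; y runs along the row from spot_1 to spot_4, z up.
- spot_2: cork disc second in the row, 60 mm across and 3 mm thick, fixed on the dark wooden rack board (80 x 410 mm, 14 mm high, fixed to the bench). spot_1 to spot_4 stand in a straight line in that order, 80 mm apart. Origin: centre of the disc's underside, 14 mm above the bench; y runs along the row from spot_1 to spot_4, z up.
- spot_3: cork disc third in the row, 60 mm across and 3 mm thick, fixed on the dark wooden rack board (80 x 410 mm, 14 mm high, fixed to the bench). spot_1 to spot_4 stand in a straight line in that order, 80 mm apart. Origin: centre of the disc's underside, 14 mm above the bench; y runs along the row from spot_1 to spot_4, z up.
- spot_4: cork disc at the other end of the row, 60 mm across and 3 mm thick, fixed on the dark wooden rack board (80 x 410 mm, 14 mm high, fixed to the bench). spot_1 to spot_4 stand in a straight line in that order, 80 mm apart. Origin: centre of the disc's underside, 14 mm above the bench; y runs along the row from spot_1 to spot_4, z up.
- post: turned brass knob fixed upright on one end of the rack board, 43 mm tall, 23 mm across, in line with the discs, 67 mm from the centre of the nearest one: spot_1 or spot_4, it varies. The board's other end has only a flat wooden strip, 8 mm high. Origin: centre of its underside, 14 mm above the bench; z up.
There are look-alikes about, which are no part of the job. What is shaped like the stake_a but turquoise is not meant. What is shaped like the stake_d but blue or orange is not meant.

How it is judged:
By the outcome, as a careful person would: the job done as asked, in the order asked, and still so for the second after the job is handed in, with the robot touching nothing.
It also fails if it takes over 120 s, if anything falls off the work surface, if the arm or the gripper's body presses on something with over 40 N, if the wrist force passes 120 N, or if a joint passes its speed limit or range.

## Robot

A 6-joint arm with a two-finger parallel gripper is mounted at the origin on the work surface. World frame = base frame: x ahead of the robot, y to its left, z up, the work surface at z = 0. Lengths are in m, angles in rad, forces in N, time in s.
With the tool pointing down it reaches from about 0.25 to 0.725 m from the base axis. Payload 9.7 kg.
Tool frame: the origin (TCP) lies between the finger pads; the fingertips stand 11 mm ahead of it and the grasp point (between the pads) lies 8 mm behind it (robot.tip_extent is the distance from the TCP to the fingertips, in m); z points along the fingers, y is the line along which they close (so a half turn about z gives the same grasp; the last joint's range is limited). The gripper opens to 85 mm and grips with 20 to 120 N. Pads are 22 mm wide; open, the fingers measure 114 mm over their backs; the gripper's body (76 mm by 85 mm) begins 54 mm behind the grasp point. The pads swing forward as they close: fully open they stand 13 mm farther back than shut.
Start: joints at [1.111, 0.087, 0.176, 1.66, 0, 1.571], TCP at [0.244, 0.493, 0.211] pointing down, gripper open.
Joint ranges: [-3.13, 3.13], [-0.85, 1.81], [-1.15, 1.24], [-2.2, 2.28], [-1.44, 1.52], [-3.14, 3.14]. Speed limits (rad/s): [2.22, 2.22, 2.57, 3.14, 3.14, 3.14].

## Interface

Orientations are given as a unit quaternion [w, x, y, z].
In Python, from bench import sense, camera, job, nets, robot gives the robot as it stands.
- The arm moves only by the shell command python3 -m crank 'ROWS' [OPENING] [FORCE]. ROWS is a JSON object of lists of equal length, an entry for each row: "slide": the shift along the world's x, y, z in cm, a list of three; "twist": the turn about the world's z in degrees. A call has 1 to 20 rows; each row is the pose to reach, as a shift and turn from the pose commanded when the call began; what a row does not reach only later rows make up. A row lasts 1/12 s, in which the tool goes at most 41.7 mm and 7.16 degrees, less where a joint would pass 70% of its speed; a pose out of reach is approached as far as the arm can. A call with a gripper value outside its range is refused whole. OPENING is the gripper command: -1 is shut, 1 is fully open, values between are in proportion, set as the call begins (- or left out, the last holds). The fingers move at their own pace and stop on an object; FORCE is the grip in N (left out, the last holds). Time passes only in rows, so rows that repeat a pose let the fingers close. It gives the time, the measured TCP pose, the force, the opening and the grip force at its end, in the units of the state.
- sense(): the state, without advancing time (a new reading comes with each control period).
- camera(name): name is "scene" or "top" or "wrist"; returns a dict with "img" (384x512x3 uint8, red, green, blue), "z_map" (384x512 float32, m along the optical axis (not along the pixel's ray), 0 where there is no reading), "K" (3x3 intrinsics, pixels), "R" (3x3) and "t" (3): a world point X has camera coordinates R X + t. Camera axes: x right, y down, z forward; pixel columns grow to the right and rows downward; lengths in m; the calibration is good to about 2 mm. A picture is of the moment at which its call begins.
- job.sign_off(): hands the job in; it is judged then, once.
Trained networks look in the newest picture that a camera, given by its name, has taken for a name from the list of things; names that differ only in an ending like _2 or _b are one class to them, and where a whole thing is asked for, a point or a joint stands for the part that bears it (a point fixed in the world has none). Each returns a list of dicts, best first, with "score" (0 to 1); they miss things now and then, are a little off and sometimes report something else, mostly with a low value. They report only what shows in the picture. A call takes as long as a camera call. They do not tell look-alikes from the thing itself.
- nets.recognise(camera, name): "extent" ([left, top, width, height] in pixels, round what is visible of it).
- nets.regions_of(camera, name): "mask" (384x512 bool, what is visible of it) and "extent" ([left, top, width, height] in pixels, round what is visible of it).
- nets.tip_of(camera, name): "centre" ([row, column] in pixels: a listed point, or the origin of a listed thing).
The state is a dict: "time_s": time; "joint_pos": joint angles; "qd": joint speeds; "joint_efforts": joint torques, N m; "position": TCP position; "orientation": TCP orientation; "wrist_force": force on the tool from outside, world axes, zero at the start; "torque": the same for the moment, N m; "width": opening from 0.0 (shut) to 1.0 (fully open); "gripper_force": force on a finger pad.
Only numpy, scipy, OpenCV 4.12 (cv2) and the standard library are available. Lean on these libraries where they do the work, as an engineer would, in place of code of your own. Each camera call takes 0.05 s, during which the arm holds its last target. There are 200 camera calls.

## Working session

There is one attempt and no reset: what is moved stays moved. The work goes in short steps, Python scripts to look and compute and a shell command to move; the robot and the scene stay as the last step left them, time stands still between calls to the robot, and variables do not carry over. Pictures are saved under pics/ and viewed, at most 14 in all, crops included, and the job is handed in when it is done.

```bash
mkdir -p pics
cat > h.py <<'E'
import numpy as np, cv2
from bench import sense,camera,job,nets,robot
def cloud(c):
    z=c["z_map"];v,u=np.mgrid[:z.shape[0],:z.shape[1]]
    K=c["K"];p=np.stack([(u-K[0,2])/K[0,0]*z,(v-K[1,2])/K[1,1]*z,z],-1)
    w=(p-c["t"])@c["R"]; w[z==0]=np.nan
    return w
def save(n,img,s=1.5): cv2.imwrite(n,cv2.resize(img[...,::-1],None,fx=s,fy=s))
E
python3 - <<'E'
from h import *
for n in("top","scene"):
    c=camera(n); save(f"pics/{n}0.png",c["img"]); np.savez(f"{n}0.npz",**c)
w=cloud(np.load("top0.npz")); img=np.load("top0.npz")["img"]
m=(w[...,2]>0.035)&(w[...,2]<.09)
k,l,s,ce=cv2.connectedComponentsWithStats(m.astype(np.uint8))
for i in range(1,k):
    if s[i,4]<30: continue
    p=w[l==i]; print(s[i],ce[i].round(),((p.min(0)+p.max(0))/2).round(3),np.ptp(p,axis=0).round(3),p[:,2].max().round(3),img[l==i].mean(0).round())
s=sense();print(s)
E
```

```text
[ 315   38  128   48 2481] [367.  67.] [ 0.899 -0.341  0.063] [0.123 0.359 0.055] 0.09 [123.  94.  69.]
[145  52  38  36 441] [169.  75.] [0.87  0.276 0.063] [0.085 0.098 0.054] 0.09 [117. 107.  99.]
[201  53  16  19 203] [209.  63.] [0.896 0.147 0.062] [0.04  0.042 0.054] 0.089 [103.  64.  41.]
[ 0 88  6 15 49] [ 2. 96.] [0.797 0.764 0.038] [0.045 0.021 0.006] 0.042 [118. 113. 106.]
[  0 103  30  44 625] [ 15. 128.] [0.698 0.705 0.063] [0.117 0.083 0.054] 0.09 [40. 37. 39.]
[422 135  38  33 670] [439. 151.] [ 0.637 -0.518  0.063] [0.086 0.087 0.054] 0.09 [62. 65. 72.]
[ 54 143  24  27 316] [ 62. 155.] [0.603 0.541 0.062] [0.073 0.051 0.055] 0.09 [38. 28. 23.]
[346 145   8   8  47] [349. 148.] [ 0.644 -0.264  0.053] [0.02  0.02  0.013] 0.059 [140. 109.  67.]
[ 65 146  27  41 348] [ 81. 166.] [0.58  0.511 0.063] [0.111 0.058 0.054] 0.09 [48. 34. 27.]
[378 164  19  18 265] [387. 172.] [ 0.576 -0.37   0.054] [0.046 0.048 0.032] 0.07 [178. 103.  60.]
[213 188   7   8  43] [216. 191.] [0.515 0.114 0.049] [0.018 0.017 0.022] 0.061 [ 78. 124. 116.]
[352 203  19  18 263] [361. 212.] [ 0.463 
[... 635 characters left out ...]
79.]
{'time_s': 0.1, 'joint_pos': array([1.11103886e+00, 8.74218588e-02, 1.75201212e-01, 1.65979154e+00,
       1.66985490e-05, 1.57080565e+00]), 'qd': array([ 0.00077911, -0.00154455,  0.00139028,  0.0010094 ,  0.00164334,
        0.00176884]), 'joint_efforts': array([ 7.96799418e-05, -5.21560371e+01,  4.65654802e+01,  1.59467943e-02,
       -4.74873696e-05,  5.57099966e-06]), 'position': array([0.24394565, 0.49268492, 0.21073851]), 'orientation': array([-1.46649598e-04,  2.27863952e-01,  9.73692790e-01, -5.90036535e-04]), 'wrist_force': array([-0.52823611,  0.13795501,  0.51978292]), 'torque': array([ 0.00699976, -0.04522985, -0.00386145]), 'gripper_force': 0.0, 'width': 1.000882796867907}
```

View pics/top0.png

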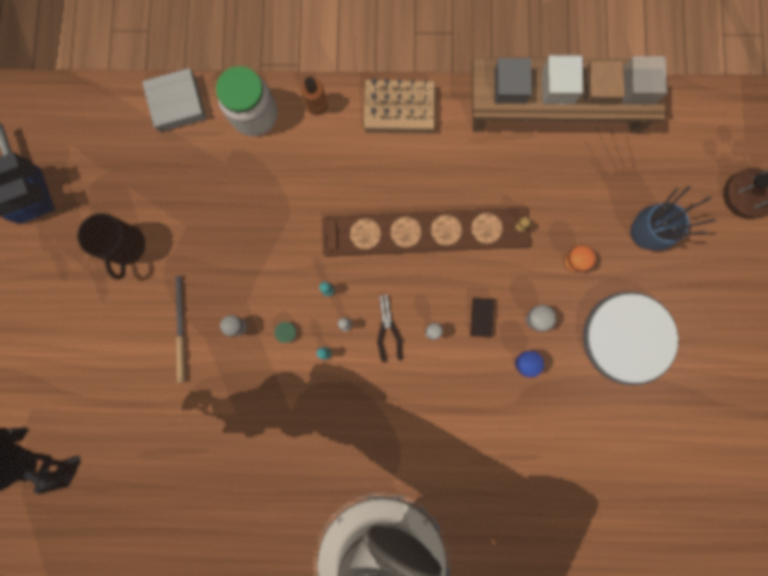

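View pics/scene0.png

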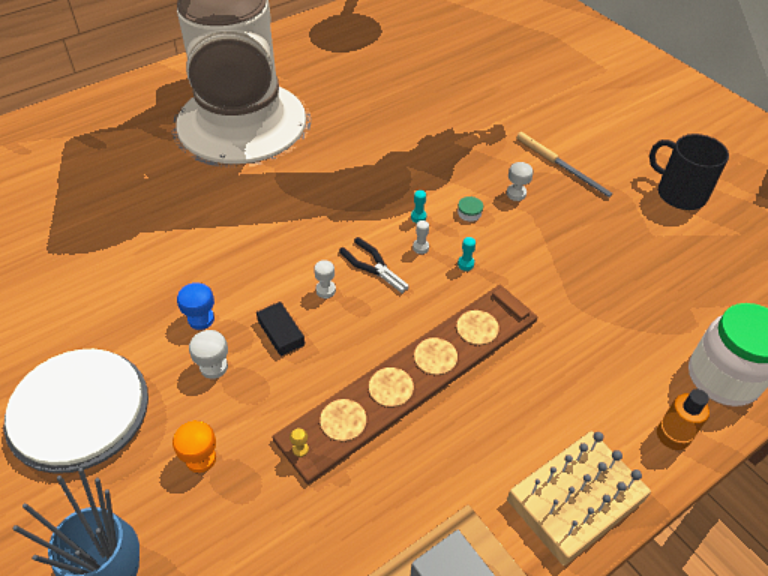

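Top view: the brass knob is at the right end of the rack (523,223). The discs from that end are at (487,228), (446,229), (406,231) and (365,234).

Bare-steel candidates are a (344,324), b (434,331), c (231,326) and d (541,318). They match the description. The turquoise (326,288) and (323,353), blue (530,364) and orange (582,258) ones are look-alikes.

I'll confirm this in one enlarged crop and fit the discs.

Run:
```python
from h import *
c=dict(np.load("top0.npz")); w=cloud(c); img=c["img"]
save("pics/crop.png",img[130:260,135:400],3)
hsv=cv2.cvtColor(img,cv2.COLOR_RGB2HSV)
m=(img[...,0]>140)&(img[...,1]>100)&(w[...,2]<.03)&(w[...,2]>.005)&(w[...,0]>.55)&(w[...,0]<.72)&(abs(w[...,1])<.3)
k,l,s,ce=cv2.connectedComponentsWithStats(cv2.morphologyEx(m.astype(np.uint8),cv2.MORPH_OPEN,np.ones((3,3))))
D=[]
for i in range(1,k):
    if s[i,4]>100:
        p=w[l==i];D.append(p.mean(0));print("disc",ce[i].round(),p.mean(0).round(4),((p.min(0)+p.max(0))/2).round(4),s[i,4])
D=np.array(D);D=D[D[:,1].argsort()];print(np.diff(D,axis=0))
for n,u,v,r,h in(("a",228,216,.01,.052),("b",289,221,.015,.052),("c",154,217,.02,.052),("d",361,212,.025,.052)):
    q=w[v-14:v+15,u-14:u+15].reshape(-1,3);q=q[q[:,2]>.043]
    q=q[np.linalg.norm(q[:,:2]-np.median(q[:,:2],0),axis=1)<.04]
    o,rr=cv2.minEnclosingCircle(q[:,:2].astype(np.float32));t=q[q[:,2]>.05]
    print(n,np.round(o,4),round(rr,4),t.mean(0).round(4),q[:,2].max().round(4))
for y,x in((220,322),(213,322),(212,190),(225,420),(225,395)): print(y,x,w[y,x].round(3))
```

```text
disc [324. 152.] [ 0.6413 -0.1982  0.0173] [ 0.6418 -0.1993  0.0153] 317
disc [270. 154.] [ 0.6316 -0.0383  0.0171] [ 0.6311 -0.0396  0.0166] 314
disc [297. 153.] [ 0.6363 -0.1184  0.0173] [ 0.6364 -0.1194  0.0165] 306
disc [243. 155.] [0.6268 0.0413 0.0172] [0.6271 0.0405 0.017 ] 319
[[-4.96518339e-03  7.97369890e-02  3.88951660e-05]
 [-4.71964806e-03  8.01047308e-02 -2.04749670e-04]
 [-4.84183003e-03  7.95692437e-02  1.03000130e-04]]
a [0.4465 0.0772] 0.0099 [0.4467 0.0773 0.0559] 0.0598
b [ 0.435  -0.0937] 0.015 [ 0.4344 -0.0935  0.0569] 0.0617
c [0.4393 0.2877] 0.0199 [0.4392 0.2865 0.0583] 0.0648
d [ 0.4621 -0.2944] 0.0249 [ 0.4616 -0.2926  0.0606] 0.0679
220 322 [ 0.439 -0.19   0.024]
213 322 [ 0.459 -0.19   0.025]
212 190 [0.458 0.196 0.001]
225 420 [ 0.429 -0.466  0.032]
225 395 [ 0.428 -0.396  0.032]
```

View pics/crop.png

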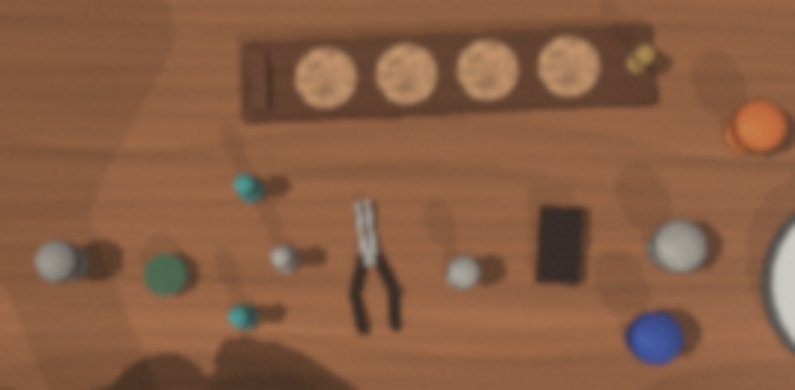

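The crop confirms it. The four bare-steel stakes are, by growing head, a (284,258), b (462,272), c (57,262) and d (679,246), and the coloured look-alikes are clearly different. I'll start with c.

```bash
python3 -m crank '{"slide":[[3,-3,0],[6,-6,0],[9,-9,-1],[12,-12,-2],[15,-15,-3],[17,-17.5,-4],[18.5,-19.5,-5],[19.5,-20.6,-6],[19.5,-20.6,-7],[19.5,-20.6,-7],[19.5,-20.6,-7],[19.5,-20.6,-7],[19.5,-20.6,-7]],"twist":[-6,-12,-18,-24,-30,-36,-42,-48,-54,-60,-60,-60,-60]}' 1 40
python3 - <<'E'
from h import *
c=camera("wrist");save("pics/w1.png",c["img"]);w=cloud(c)
q=w[(w[...,2]>.043)&(w[...,2]<.075)];q=q[np.linalg.norm(q[:,:2]-[.439,.287],axis=1)<.04]
print(len(q),cv2.minEnclosingCircle(q[:,:2].astype(np.float32)),q.max(0),sense()["position"])
E
```

```text
time_s: 1.18
position: [0.439, 0.2871, 0.1416]
orientation: [0.0, 0.683, 0.731, 0.0]
wrist_force: [-0.3, 0.7, 0.1]
width: 1.0
gripper_force: 0.0
1683 ((0.4409010410308838, 0.2917911112308502), 0.02013908140361309) [0.46031931 0.31138127 0.06457311] [0.43905476 0.28717175 0.14167735]
```

View pics/w1.png

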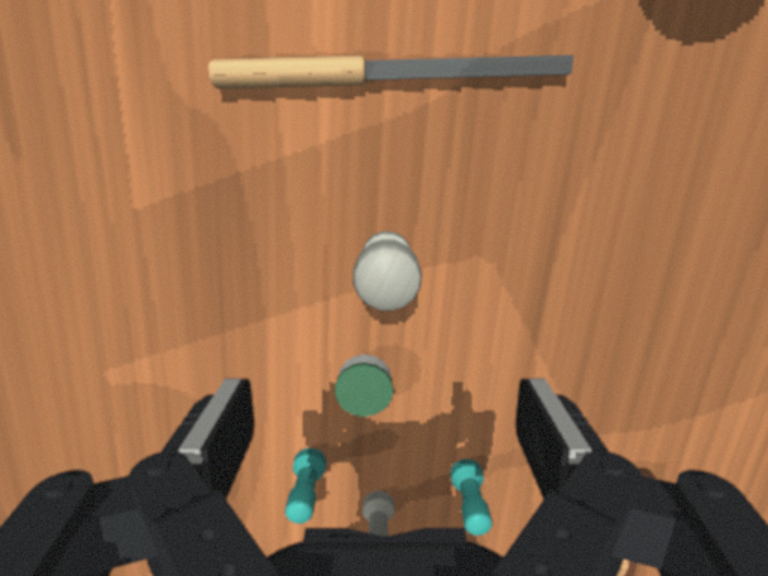

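Wrist view: stake c at (388,275) is centred between the fingers, which are at columns 218 and 552. I'll descend and grip.

```bash
python3 -m crank '{"slide":[[0.1,0.2,-2.5],[0.1,0.2,-5],[0.1,0.2,-7.5],[0.1,0.2,-9.5],[0.1,0.2,-10.3],[0.1,0.2,-10.3],[0.1,0.2,-10.3]],"twist":[0,0,0,0,0,0,0]}' 1 40
python3 -m crank '{"slide":[[0,0,0],[0,0,0],[0,0,0],[0,0,0],[0,0,0],[0,0,0],[0,0,0],[0,0,0],[0,0,0],[0,0,0]],"twist":[0,0,0,0,0,0,0,0,0,0]}' -1 40
python3 -m crank '{"slide":[[0,0,0.5],[0,0,1.5],[0,0,3],[0,0,5],[0,0,7],[0,0,9],[0,0,10],[0,0,10],[0,0,10]],"twist":[0,0,0,0,0,0,0,0,0]}'
python3 - <<'E'
from h import *
c=camera("wrist");save("pics/w2.png",c["img"])
w=cloud(c);print(sense()["position"])
E
```

```text
time_s: 1.82
position: [0.4402, 0.2891, 0.0392]
orientation: [0.0, 0.684, 0.73, 0.0]
wrist_force: [0.5, 0.3, 0.7]
width: 1.001
gripper_force: 0.0
time_s: 2.65
position: [0.4413, 0.2899, 0.0418]
orientation: [0.0, 0.684, 0.729, 0.002]
wrist_force: [-4.4, -2.0, 21.5]
width: 0.003
gripper_force: 11.4
time_s: 3.4
position: [0.4402, 0.289, 0.1382]
orientation: [0.0, 0.684, 0.729, 0.0]
wrist_force: [-0.7, -0.0, -1.3]
width: -0.002
gripper_force: 0.0
[0.43984769 0.28872073 0.13739029]
```

View pics/w2.png

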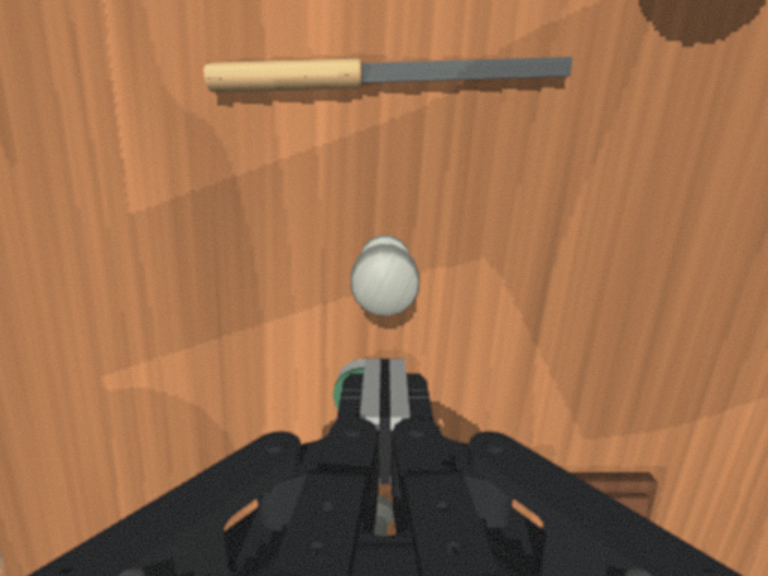

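Wrist view: the fingers are shut and empty at (385,370), and stake c still stands at (385,280). The grip slid off its top. I'll work out where the pads really sit, using the wrist depth of the closed pads.

Run:
```python
from h import *
c=camera("wrist");w=cloud(c);s=sense();p=s["position"];print(p)
def pr(X):
    q=c["K"]@(c["R"]@X+c["t"]);return (q[:2]/q[2]).round()
for z in(p[2],p[2]-.011,.062,.045,0.):print(z,pr(np.array([p[0],p[1],z])))
for v in(242,248,255,265,275,280):
    print(v,[w[v,u].round(3).tolist() for u in(247,267)])
q=w[(w[...,2]>.04)&(w[...,2]<.075)];q=q[np.linalg.norm(q[:,:2]-[.439,.29],axis=1)<.035]
print(cv2.minEnclosingCircle(q[:,:2].astype(np.float32)))
t=camera("top");w=cloud(t)
q=w[(w[...,2]>.043)&(w[...,2]<.075)];q=q[np.linalg.norm(q[:,:2]-[.439,.29],axis=1)<.035]
print(len(q),q.max(0))
```

```text
[0.4396247  0.28859281 0.13699618]
0.13699618160565907 [255. 236.]
0.12599618160565906 [255. 228.]
0.062 [256. 194.]
0.045 [256. 188.]
0.0 [256. 174.]
242 [[0.435, 0.3, 0.167], [0.445, 0.301, 0.167]]
248 [[0.435, 0.299, 0.172], [0.445, 0.301, 0.173]]
255 [[0.435, 0.3, 0.179], [0.445, 0.3, 0.178]]
265 [[0.436, 0.3, 0.187], [0.444, 0.301, 0.188]]
275 [[0.436, 0.3, 0.195], [0.444, 0.3, 0.194]]
280 [[0.436, 0.301, 0.2], [0.444, 0.302, 0.2]]
((0.440589964389801, 0.29176685214042664), 0.020086923614144325)
167 [0.45887598 0.30606429 0.06574111]
```

Run:
```python
from h import *
c=camera("wrist");w=cloud(c);s=sense();print(s["position"],s["orientation"],s["wrist_force"],robot.tip_extent,[a for a in dir(robot) if a[0]!='_'])
for v in range(224,252,2): print(v,[w[v,u].round(3).tolist()+[round(float(c["z_map"][v,u]),3)] for u in(250,264)])
print("cam",(-c["R"].T@c["t"]).round(3),c["R"].round(2).tolist())
save("pics/sc2.png",camera("scene")["img"][60:260,200:500],2.6)
```

```text
[0.43958936 0.28855194 0.13704345] [-2.18563287e-04  6.84200063e-01  7.29293664e-01 -9.88667319e-04] [ 0.11465995  0.37061399 -0.4339472 ] 0.011 ['PlanningError', 'tip_extent']
224 [[0.437, 0.233, 0.001, 0.328], [0.452, 0.234, 0.001, 0.328]]
226 [[0.437, 0.231, 0.002, 0.328], [0.452, 0.232, 0.002, 0.328]]
228 [[0.437, 0.228, 0.0, 0.331], [0.452, 0.23, 0.001, 0.33]]
230 [[0.437, 0.227, 0.003, 0.329], [0.452, 0.227, 0.001, 0.33]]
232 [[0.437, 0.224, 0.001, 0.331], [0.452, 0.225, 0.001, 0.331]]
234 [[0.437, 0.221, 0.001, 0.332], [0.452, 0.223, 0.002, 0.331]]
236 [[0.437, 0.219, 0.001, 0.333], [0.453, 0.22, 0.001, 0.333]]
238 [[0.436, 0.3, 0.162, 0.155], [nan, nan, nan, 0.0]]
240 [[0.436, 0.3, 0.165, 0.151], [0.443, 0.3, 0.165, 0.152]]
242 [[0.436, 0.3, 0.167, 0.15], [0.443, 0.3, 0.167, 0.15]]
244 [[0.436, 0.3, 0.169, 0.148], [0.443, 0.3, 0.168, 0.149]]
246 [[0.436, 0.3, 0.17, 0.147], [0.443, 0.3, 0.171, 0.146]]
248 [[0.436, 0.3, 0.172, 0.145], [0.443, 0.3, 0.171, 0.146]]
250 [[0.436, 0.299, 0.173, 0.144], [0.443, 0.3, 0.173, 0.144]]
cam [0.435 0.371 0.301] [[1.0, 0.06, -0.0], [0.06, -0.95, 0.32], [0.02, -0.32, -0.95]]
```

View pics/sc2.png

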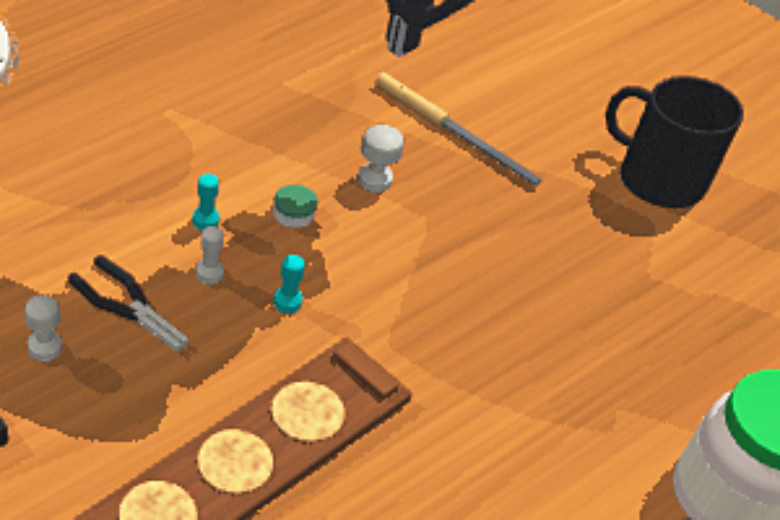

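The crop shows stake c upright at (380,155) and the fingertips at the top (400,45). I'll check the tip height against the calibration.

Run:
```python
from h import *
c=camera("scene");w=cloud(c);p=sense()["position"]
for z in(-.011,0,.02,.03,.04):
    q=c["K"]@(c["R"]@(p+[0,0,z])+c["t"]);q=q[:2]/q[2];print(z,q.round(),w[int(q[1]),int(q[0])].round(3))
for v in range(68,86,2):print(v,w[v,352].round(3),w[v,356].round(3))
m=(np.linalg.norm(w[...,:2]-p[:2],axis=-1)<.03)&(w[...,2]>.09);print(w[m].min(0),m.sum())
```

```text
-0.011 [352.  90.] [0.345 0.399 0.017]
0 [353.  87.] [0.319 0.43  0.001]
0.02 [354.  80.] [0.446 0.281 0.167]
0.03 [355.  76.] [0.447 0.277 0.177]
0.04 [356.  73.] [0.445 0.281 0.185]
68 [0.437 0.277 0.193] [0.446 0.279 0.197]
70 [0.437 0.278 0.187] [0.444 0.283 0.189]
72 [0.438 0.278 0.182] [0.448 0.28  0.187]
74 [0.438 0.28  0.176] [0.448 0.281 0.182]
76 [0.442 0.276 0.175] [0.449 0.282 0.176]
78 [0.442 0.278 0.168] [0.448 0.284 0.169]
80 [0.444 0.276 0.165] [0.452 0.281 0.168]
82 [0.308 0.44  0.003] [0.313 0.451 0.001]
84 [0.314 0.434 0.003] [0.319 0.445 0.001]
[0.41209131 0.25896846 0.15812082] 841
```

Two cameras agree that the real fingertips sit about 25 mm above the reported TCP. They should be 11 mm below it, so reported z is about 36 mm low. I'll open, go that much lower and check before closing.

```bash
python3 -m crank '{"slide":[[0,0.2,0],[0,0.2,0],[0,0.2,0],[0,0.2,0],[0,0.2,0],[0,0.2,0],[0,0.2,-2.5],[0,0.2,-5],[0,0.2,-7.5],[0,0.2,-9.5],[0,0.2,-9.5],[0,0.2,-9.5]],"twist":[0,0,0,0,0,0,0,0,0,0,0,0]}' 0.6 40
python3 - <<'E'
from h import *
c=camera("wrist");w=cloud(c);p=sense()["position"];print(p)
q=w[(abs(w[...,0]-p[0])<.07)&(abs(w[...,1]-p[1])<.016)&(w[...,2]>.05)]
d=q[:,0]-p[0]
for a,b in((-.07,-.028),(.028,.07)):
    r=q[(d>a)&(d<b)];print(len(r),r.min(0).round(3),r.max(0).round(3))
save("pics/w3.png",c["img"])
E
```

```text
time_s: 4.7
position: [0.4395, 0.2905, 0.043]
orientation: [-0.0, 0.684, 0.729, -0.001]
wrist_force: [0.2, 0.5, 0.7]
width: 0.802
gripper_force: 0.0
[0.44032236 0.29100345 0.04435875]
12213 [0.372 0.275 0.071] [0.412 0.307 0.154]
9814 [0.469 0.281 0.071] [0.507 0.307 0.15 ]
```

View pics/w3.png

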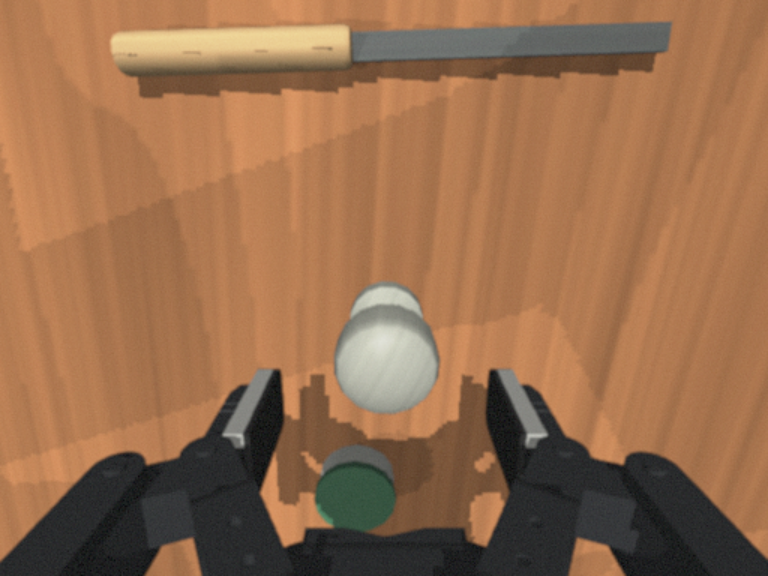

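The view shows stake c (388,355) between the open fingers (columns 265 and 505). The tips are at z = 71 mm, so they go 45 mm lower.

```bash
python3 -m crank '{"slide":[[0,0.1,-1.5],[0,0.1,-3],[0,0.1,-4],[0,0.1,-4.4],[0,0.1,-4.4],[0,0.1,-4.4]],"twist":[0,0,0,0,0,0]}' 
python3 -m crank '{"slide":[[0,0,0],[0,0,0],[0,0,0],[0,0,0],[0,0,0],[0,0,0],[0,0,0],[0,0,0]],"twist":[0,0,0,0,0,0,0,0]}' -1 40
python3 -m crank '{"slide":[[0,0,0.5],[0,0,1.5],[0,0,3],[0,0,5],[0,0,7],[0,0,9],[0,0,10],[0,0,10],[0,0,10]],"twist":[0,0,0,0,0,0,0,0,0]}'
```

```text
time_s: 5.25
position: [0.4405, 0.2921, 0.0003]
orientation: [0.0, 0.684, 0.729, 0.0]
wrist_force: [-0.5, 0.1, 0.7]
width: 0.8
gripper_force: 0.0
time_s: 5.92
position: [0.4404, 0.2922, 0.0004]
orientation: [0.0, 0.684, 0.729, 0.001]
wrist_force: [-2.3, -1.2, 6.4]
width: 0.449
gripper_force: 40.1
time_s: 6.67
position: [0.4402, 0.2919, 0.0993]
orientation: [0.0, 0.684, 0.729, 0.0]
wrist_force: [0.1, -0.3, -3.2]
width: 0.449
gripper_force: 40.7
```

```bash
python3 -m crank '{"slide":[[0.4,-0.7,0],[1.4,-2.4,0],[2.9,-5,0],[4.4,-7.6,0],[5.9,-10.2,0],[7.4,-12.8,0],[8.9,-15.4,0],[10.4,-18,0],[11.9,-20.6,0],[13.4,-23.2,0],[14.9,-25.8,0],[16.4,-28.4,0],[17.7,-30.7,0],[18.6,-32.3,0],[19.1,-33.1,0],[19.1,-33.1,-2],[19.1,-33.1,-4],[19.1,-33.1,-5.5],[19.1,-33.1,-5.5],[19.1,-33.1,-5.5]],"twist":[0,0,0,0,0,0,0,0,0,0,0,0,0,0,0,0,0,0,0,0]}'
cat >> h.py <<'E'
def corkmask(c,w):
    i=c["img"].astype(int)
    return (i[...,0]>140)&(i[...,1]>100)&(i[...,0]-i[...,2]>30)&(w[...,2]<.028)&(w[...,2]>.008)
E
python3 - <<'E'
from h import *
c=camera("wrist");save("pics/w4.png",c["img"]);w=cloud(c);p=sense()["position"];print(p)
k,l,s,ce=cv2.connectedComponentsWithStats(corkmask(c,w).astype(np.uint8))
for i in range(1,k):
    if s[i,4]>150:
        q=w[l==i];print(ce[i].round(),s[i,4],q.min(0).round(4),q.max(0).round(4),cv2.minEnclosingCircle(q[:,:2].astype(np.float32)))
q=w[(abs(w[...,0]-p[0])<.03)&(abs(w[...,1]-p[1])<.03)&(w[...,2]>.04)&(w[...,2]<.09)]
print(q.min(0),q.max(0))
E
```

```text
time_s: 8.33
position: [0.6299, -0.0389, 0.0431]
orientation: [-0.001, 0.684, 0.729, -0.001]
wrist_force: [0.5, 0.6, -2.1]
width: 0.45
gripper_force: 41.0
[ 0.63071841 -0.03891211  0.04444823]
[261.  85.] 8997 [0.5968 0.0132 0.0141] [0.6583 0.0746 0.021 ] ((0.6275436878204346, 0.0438203401863575), 0.031194204464554787)
[261. 202.] 4043 [ 0.602  -0.0602  0.014 ] [ 0.6633 -0.0057  0.0209] ((0.6324917674064636, -0.036846060305833817), 0.031371474266052246)
[ 0.60074449 -0.04274305  0.04410858] [ 0.66071679 -0.01954904  0.08999926]
```

View pics/w4.png

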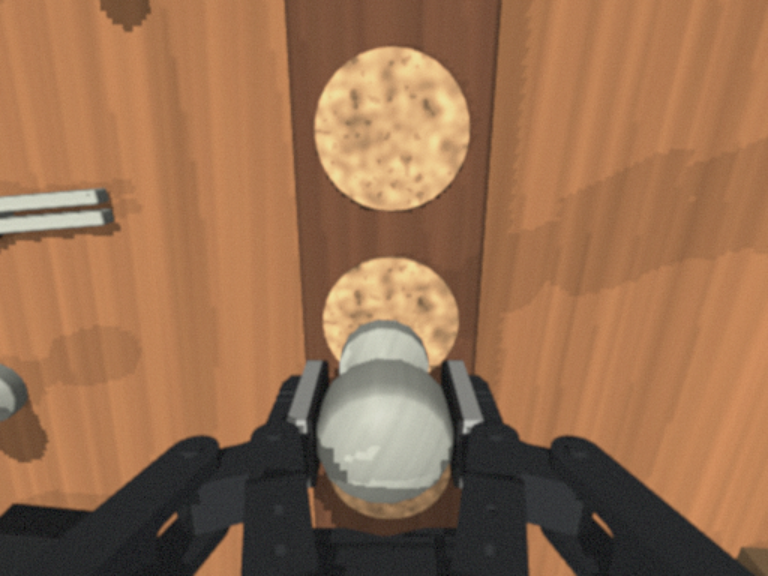

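Wrist view: stake c is held upright at (385,435) over its disc (390,315). The disc centre is about 3 mm further +y and 1.5 mm further +x. I'll correct and lower.

```bash
python3 -m crank '{"slide":[[0.1,0.3,-0.5],[0.15,0.3,-1.2],[0.15,0.3,-1.8],[0.15,0.3,-2.2],[0.15,0.3,-2.4],[0.15,0.3,-2.5],[0.15,0.3,-2.6],[0.15,0.3,-2.7],[0.15,0.3,-2.7],[0.15,0.3,-2.7]],"twist":[0,0,0,0,0,0,0,0,0,0]}'
```

```text
time_s: 9.22
position: [0.6327, -0.0361, 0.0176]
orientation: [0.0, 0.684, 0.729, 0.0]
wrist_force: [-0.0, 0.3, -3.7]
width: 0.452
gripper_force: 41.0
```

```bash
python3 -m crank '{"slide":[[0,0,-0.05],[0,0,-0.1],[0,0,-0.1],[0,0,-0.1]],"twist":[0,0,0,0]}'
```

```text
time_s: 9.55
position: [0.6328, -0.0362, 0.0174]
orientation: [0.0, 0.684, 0.729, 0.0]
wrist_force: [-3.5, -0.2, 5.8]
width: 0.452
gripper_force: 41.7
```

Contact felt. I'll release, rise and move over stake a.

```bash
python3 -m crank '{"slide":[[0,0,0],[0,0,0],[0,0,0],[0,0,0],[0,0,0],[0,0,0.5],[0,0,2],[0,0,5],[0,0,8],[0,0,9]],"twist":[0,0,0,0,0,0,0,0,0,0]}' 0.4
python3 -m crank '{"slide":[[-1,0.6,0],[-4,2.5,0],[-7,4.4,0],[-10,6.2,0],[-13,8.1,0],[-16,10,0],[-18,11.2,0],[-18.6,11.6,0],[-18.6,11.6,-2],[-18.6,11.6,-4],[-18.6,11.6,-6],[-18.6,11.6,-6],[-18.6,11.6,-6]],"twist":[0,0,0,0,0,0,0,0,0,0,0,0,0]}'
cat >> h.py <<'E'
def head(name,xy,lo=.043,hi=.08,r=.03):
    c=camera(name);w=cloud(c);q=w[(w[...,2]>lo)&(w[...,2]<hi)];q=q[np.linalg.norm(q[:,:2]-xy,axis=1)<r]
    o,R=cv2.minEnclosingCircle(q[:,:2].astype(np.float32));print(name,np.round(o,4),round(R,4),q[:,2].max().round(4));return c
E
python3 - <<'E'
from h import *
print(sense()["position"])
c=head("wrist",[.447,.079],.04,.065);save("pics/w5.png",c["img"])
c=head("top",[.632,-.038],.06,.09);w=cloud(c)
k,l,s,ce=cv2.connectedComponentsWithStats(corkmask(c,w).astype(np.uint8))
for i in range(1,k):
    if s[i,4]>50:
        q=w[l==i]; 
        if abs(q[0,1])<.3: print(cv2.minEnclosingCircle(q[:,:2].astype(np.float32)))
E
```

```text
time_s: 10.38
position: [0.634, -0.0362, 0.1115]
orientation: [0.002, 0.684, 0.729, 0.002]
wrist_force: [0.2, -0.5, 0.9]
width: 0.698
gripper_force: 0.0
time_s: 11.47
position: [0.4463, 0.0796, 0.0461]
orientation: [-0.0, 0.684, 0.729, -0.001]
wrist_force: [0.3, 0.1, 0.5]
width: 0.702
gripper_force: 0.0
[0.44625671 0.07962296 0.04611952]
wrist [0.4484 0.0807] 0.0101 0.0596
top [ 0.631  -0.0397] 0.0199 0.0822
((0.6419957280158997, -0.19764676690101624), 0.030361343175172806)
((0.6370821595191956, -0.11819328367710114), 0.029946889728307724)
((0.6273824572563171, 0.04163622111082077), 0.03027012012898922)
((0.6281255483627319, -0.03521087393164635), 0.029159484431147575)
```

View pics/w5.png

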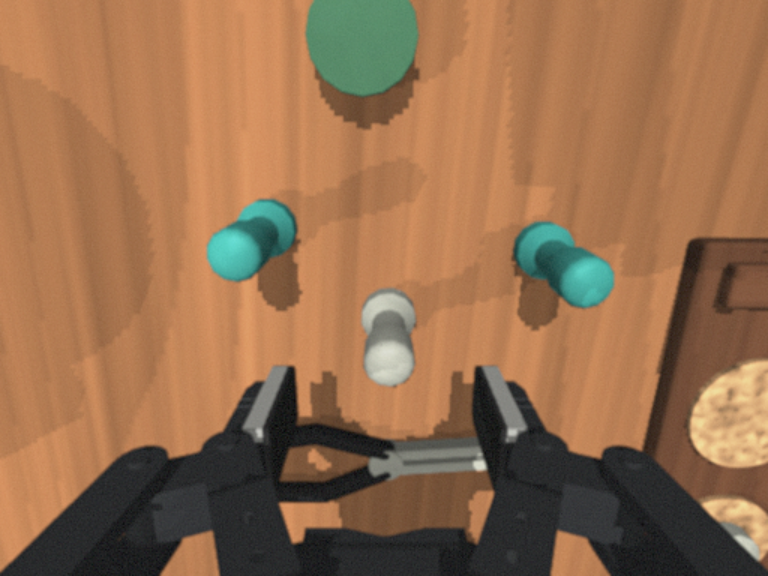

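Wrist view: stake a is at (388,360) between the fingers (columns 280 and 500), with the turquoise ones clear at (240,250) and (580,280). The top camera puts c within 2 mm of its disc centre. Gripping a.

```bash
python3 -m crank '{"slide":[[0.1,0.1,-1.5],[0.2,0.1,-3],[0.2,0.1,-4],[0.2,0.1,-4.5],[0.2,0.1,-4.5],[0.2,0.1,-4.5]],"twist":[0,0,0,0,0,0]}' 
python3 -m crank '{"slide":[[0,0,0],[0,0,0],[0,0,0],[0,0,0],[0,0,0],[0,0,0],[0,0,0],[0,0,0]],"twist":[0,0,0,0,0,0,0,0]}' -1 40
python3 -m crank '{"slide":[[0,0,0.5],[0,0,1.5],[0,0,3],[0,0,5],[0,0,7],[0,0,9],[0,0,10],[0,0,10],[0,0,10]],"twist":[0,0,0,0,0,0,0,0,0]}'
```

```text
time_s: 12.07
position: [0.4488, 0.0809, 0.002]
orientation: [0.0, 0.684, 0.729, 0.0]
wrist_force: [0.5, -0.6, 0.8]
width: 0.703
gripper_force: 0.0
time_s: 12.73
position: [0.4489, 0.0809, 0.002]
orientation: [0.0, 0.684, 0.729, 0.0]
wrist_force: [-0.4, 0.3, 6.4]
width: 0.222
gripper_force: 39.1
time_s: 13.48
position: [0.4487, 0.0809, 0.1013]
orientation: [0.0, 0.684, 0.729, 0.0]
wrist_force: [0.8, -0.4, -1.9]
width: 0.214
gripper_force: 39.2
```

```bash
python3 -m crank '{"slide":[[0.5,-0.7,0],[1.8,-2.6,0],[3.6,-5.1,0],[5.4,-7.7,0],[7.2,-10.3,0],[9,-12.8,0],[10.8,-15.4,0],[12.6,-18,0],[14.4,-20.5,0],[16.2,-23.1,0],[17.8,-25.4,0],[18.9,-27,0],[19.3,-27.6,0],[19.3,-27.6,-2],[19.3,-27.6,-4],[19.3,-27.6,-5.5],[19.3,-27.6,-5.5],[19.3,-27.6,-5.5]],"twist":[0,0,0,0,0,0,0,0,0,0,0,0,0,0,0,0,0,0]}'
cat > d.py <<'E'
from h import *
def disc(pic=None):
    c=camera("wrist");w=cloud(c);p=sense()["position"];print(p)
    if pic: save(pic,c["img"])
    k,l,s,ce=cv2.connectedComponentsWithStats(corkmask(c,w).astype(np.uint8))
    for i in range(1,k):
        if s[i,4]>150:
            q=w[l==i];print(ce[i].round(),s[i,4],q.min(0).round(4),q.max(0).round(4))
    q=w[(abs(w[...,0]-p[0])<.008)&(abs(w[...,1]-p[1])<.035)&(w[...,2]>p[2]+.035)&(w[...,2]<p[2]+.05)];print("head front y",q[:,1].max())
E
python3 -c "from d import *;disc()"
```

```text
time_s: 14.98
position: [0.6404, -0.1947, 0.045]
orientation: [-0.001, 0.684, 0.729, -0.001]
wrist_force: [0.4, -0.1, -0.5]
width: 0.219
gripper_force: 39.3
[ 0.64123801 -0.19490671  0.04643637]
[259.  92.] 8621 [ 0.6065 -0.1465  0.0133] [ 0.6682 -0.0862  0.0215]
[259. 207.] 4048 [ 0.6118 -0.216   0.0142] [ 0.6733 -0.1649  0.0208]
head front y -0.1847442302424547
```

```bash
python3 -m crank '{"slide":[[0.1,0,-0.5],[0.1,0,-1.2],[0.1,0,-1.8],[0.1,0,-2.2],[0.1,0,-2.4],[0.1,0,-2.5],[0.1,0,-2.6],[0.1,0,-2.7],[0.1,0,-2.75],[0.1,0,-2.75],[0.1,0,-2.75]],"twist":[0,0,0,0,0,0,0,0,0,0,0]}'
```

```text
time_s: 15.95
position: [0.6427, -0.1951, 0.0192]
orientation: [0.0, 0.684, 0.729, 0.0]
wrist_force: [-0.1, -1.1, -0.2]
width: 0.217
gripper_force: 39.3
```

```bash
python3 -m crank '{"slide":[[0,0,-0.05],[0,0,-0.1],[0,0,-0.1],[0,0,-0.1]],"twist":[0,0,0,0]}'
```

```text
time_s: 16.28
position: [0.6429, -0.1953, 0.019]
orientation: [0.001, 0.684, 0.729, 0.0]
wrist_force: [-2.6, -0.4, 5.4]
width: 0.217
gripper_force: 39.9
```

```bash
python3 -m crank '{"slide":[[0,0,0],[0,0,0],[0,0,0],[0,0,0],[0,0,0],[0,0,0],[0,0,0.5],[0,0,2],[0,0,5],[0,0,8],[0,0,9]],"twist":[0,0,0,0,0,0,0,0,0,0,0]}' 0.4
python3 -m crank '{"slide":[[-1,0.5,0],[-4,2,0],[-7.5,3.8,0],[-11,5.6,0],[-14.5,7.3,0],[-18,9,0],[-20,10,0],[-20.7,10.4,0],[-20.7,10.4,-2],[-20.7,10.4,-4],[-20.7,10.4,-6.2],[-20.7,10.4,-6.2],[-20.7,10.4,-6.2]],"twist":[0,0,0,0,0,0,0,0,0,0,0,0,0]}'
python3 - <<'E'
from h import *
print(sense()["position"])
head("wrist",[.436,-.092],.04,.065)
head("top",[.6415,-.198],.06,.09);head("top",[.632,-.038],.06,.09)
E
```

```text
time_s: 17.2
position: [0.6439, -0.1955, 0.1133]
orientation: [0.003, 0.684, 0.729, 0.001]
wrist_force: [0.8, -0.6, 0.5]
width: 0.702
gripper_force: 0.0
time_s: 18.28
position: [0.4353, -0.0911, 0.0456]
orientation: [-0.001, 0.684, 0.729, -0.0]
wrist_force: [0.5, -0.3, 0.6]
width: 0.696
gripper_force: 0.0
[ 0.43527378 -0.0911274   0.04557964]
wrist [ 0.4365 -0.0909] 0.015 0.0621
top [ 0.64   -0.1976] 0.0094 0.0782
top [ 0.6304 -0.0402] 0.0203 0.0835
```

```bash
python3 -m crank '{"slide":[[0.1,0,-1.5],[0.1,0,-3],[0.1,0,-4],[0.1,0,-4.5],[0.1,0,-4.5],[0.1,0,-4.5]],"twist":[0,0,0,0,0,0]}' 
python3 -m crank '{"slide":[[0,0,0],[0,0,0],[0,0,0],[0,0,0],[0,0,0],[0,0,0],[0,0,0],[0,0,0]],"twist":[0,0,0,0,0,0,0,0]}' -1 40
python3 -m crank '{"slide":[[0,0,0.5],[0,0,1.5],[0,0,3],[0,0,5],[0,0,7],[0,0,9],[0,0,10],[0,0,10],[0,0,10]],"twist":[0,0,0,0,0,0,0,0,0]}'
python3 -m crank '{"slide":[[0.6,-0.1,0],[2.2,-0.3,0],[4.5,-0.6,0],[7,-0.9,0],[9.5,-1.2,0],[12,-1.5,0],[14.5,-1.8,0],[17,-2.1,0],[19,-2.4,0],[20,-2.5,0],[20.1,-2.5,-2],[20.1,-2.5,-4],[20.1,-2.5,-5.5],[20.1,-2.5,-5.5],[20.1,-2.5,-5.5]],"twist":[0,0,0,0,0,0,0,0,0,0,0,0,0,0,0]}'
python3 -c "from d import *;disc()"
```

```text
time_s: 18.93
position: [0.4369, -0.0912, 0.0015]
orientation: [0.0, 0.684, 0.729, 0.0]
wrist_force: [-0.5, 0.4, 0.5]
width: 0.7
gripper_force: 0.0
time_s: 19.6
position: [0.437, -0.0913, 0.0017]
orientation: [0.001, 0.684, 0.729, 0.0]
wrist_force: [-1.6, -0.3, 5.8]
width: 0.332
gripper_force: 39.2
time_s: 20.35
position: [0.4368, -0.0912, 0.1009]
orientation: [0.0, 0.684, 0.729, 0.0]
wrist_force: [-0.1, 0.4, -2.3]
width: 0.335
gripper_force: 39.7
time_s: 21.6
position: [0.6366, -0.116, 0.0438]
orientation: [-0.002, 0.684, 0.729, -0.001]
wrist_force: [-0.3, 0.5, -1.4]
width: 0.334
gripper_force: 40.0
[ 0.63738598 -0.11606928  0.04541308]
[252.  66.] 1755 [ 0.6016 -0.0612  0.0137] [ 0.6633 -0.0051  0.0211]
[257. 206.] 3861 [ 0.6066 -0.1425  0.014 ] [ 0.6684 -0.0862  0.0203]
[231. 328.] 332 [ 0.6156 -0.2258  0.0151] [ 0.6342 -0.1867  0.0198]
[279. 333.] 183 [ 0.6531 -0.2196  0.0166] [ 0.6668 -0.2016  0.02  ]
head front y -0.10061349623606522
```

```bash
python3 -m crank '{"slide":[[0,-0.1,-0.5],[0,-0.1,-1.2],[0,-0.1,-1.8],[0,-0.1,-2.2],[0,-0.1,-2.4],[0,-0.1,-2.5],[0,-0.1,-2.6],[0,-0.1,-2.65],[0,-0.1,-2.7],[0,-0.1,-2.75],[0,-0.1,-2.75],[0,-0.1,-2.75]],"twist":[0,0,0,0,0,0,0,0,0,0,0,0]}'
```

```text
time_s: 22.65
position: [0.6377, -0.1172, 0.0188]
orientation: [0.0, 0.684, 0.729, 0.0]
wrist_force: [-0.6, 0.6, 1.7]
width: 0.333
gripper_force: 40.3
```

```bash
python3 -m crank '{"slide":[[0,0,0],[0,0,0],[0,0,0],[0,0,0],[0,0,0],[0,0,0],[0,0,0.5],[0,0,2],[0,0,5],[0,0,8],[0,0,9]],"twist":[0,0,0,0,0,0,0,0,0,0,0]}' 0.4
python3 -m crank '{"slide":[[-1,-1,0],[-3.5,-3.5,0],[-6,-6,0],[-8.5,-8.5,0],[-11,-11,0],[-13.5,-13.5,0],[-16,-16,0],[-17.4,-17.4,0],[-17.4,-17.4,-2],[-17.4,-17.4,-4],[-17.4,-17.4,-5.5],[-17.4,-17.4,-5.5],[-17.4,-17.4,-5.5]],"twist":[0,0,0,0,0,0,0,0,0,0,0,0,0]}' 0.65
python3 - <<'E'
from h import *
print(sense()["position"])
c=head("wrist",[.463,-.292],.043,.07,.035);save("pics/w6.png",c["img"])
head("top",[.637,-.119],.06,.09)
E
```

```text
time_s: 23.57
position: [0.639, -0.1174, 0.1136]
orientation: [0.002, 0.684, 0.729, 0.002]
wrist_force: [0.3, -0.6, 0.7]
width: 0.702
gripper_force: 0.0
time_s: 24.65
position: [0.4623, -0.2908, 0.0523]
orientation: [-0.001, 0.684, 0.729, -0.0]
wrist_force: [0.3, -0.9, 0.4]
width: 0.827
gripper_force: 0.0
[ 0.46227128 -0.29083255  0.05228096]
wrist [ 0.4642 -0.292 ] 0.0252 0.0673
top [ 0.6351 -0.12  ] 0.015 0.0791
```

View pics/w6.png

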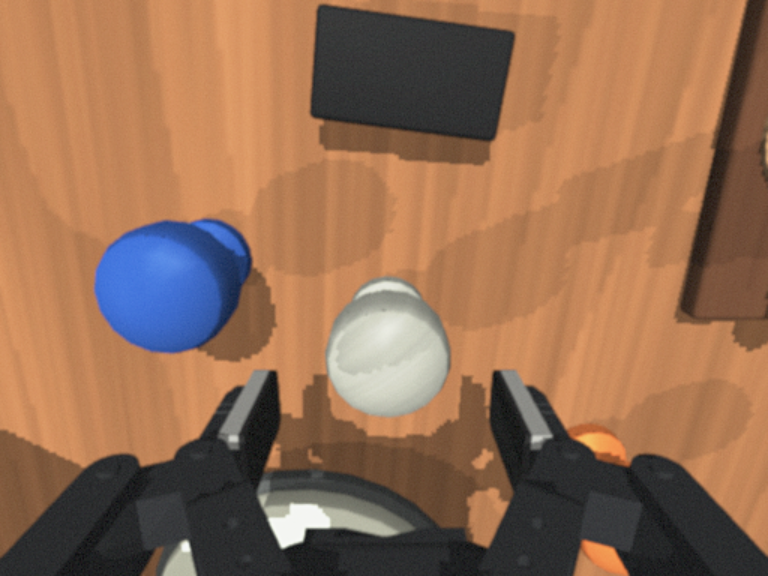

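Wrist view: stake d (388,355) is between the fingers (columns 255 and 510), and blue (170,285) is clear by about 13 mm. Gripping d.

```bash
python3 -m crank '{"slide":[[0.2,-0.1,-1.5],[0.2,-0.1,-3],[0.2,-0.1,-4.5],[0.2,-0.1,-5.2],[0.2,-0.1,-5.2],[0.2,-0.1,-5.2]],"twist":[0,0,0,0,0,0]}' 
python3 -m crank '{"slide":[[0,0,0],[0,0,0],[0,0,0],[0,0,0],[0,0,0],[0,0,0],[0,0,0],[0,0,0]],"twist":[0,0,0,0,0,0,0,0]}' -1 50
python3 -m crank '{"slide":[[0,0,0.5],[0,0,1.5],[0,0,3],[0,0,5],[0,0,7],[0,0,9],[0,0,10],[0,0,10],[0,0,10]],"twist":[0,0,0,0,0,0,0,0,0]}'
```

```text
time_s: 25.25
position: [0.4658, -0.2922, 0.0022]
orientation: [0.0, 0.684, 0.729, 0.0]
wrist_force: [-0.5, 0.3, 0.6]
width: 0.822
gripper_force: 0.0
time_s: 25.92
position: [0.4659, -0.2927, 0.003]
orientation: [0.001, 0.684, 0.729, -0.0]
wrist_force: [-4.6, 0.3, 7.0]
width: 0.563
gripper_force: 50.6
time_s: 26.67
position: [0.4657, -0.2922, 0.1014]
orientation: [0.0, 0.684, 0.729, 0.0]
wrist_force: [0.2, -0.6, -4.2]
width: 0.568
gripper_force: 52.4
```

```bash
python3 -m crank '{"slide":[[0,0.7,0],[0,2.4,0],[0,5,0],[0.2,7.7,0],[0.6,10.4,0],[1.2,13.1,0],[2,15.8,0],[3,18.5,0],[4.2,21.2,0],[5.6,23.9,0],[7.2,26.4,0],[9,28.8,0],[10.9,30.9,0],[12.8,32.5,0],[14.6,33.4,0],[15.8,33.6,0],[16.2,33.6,0],[16.2,33.6,-1.5],[16.2,33.6,-3.5],[16.2,33.6,-5]],"twist":[0,0,0,0,0,0,0,0,0,0,0,0,0,0,0,0,0,0,0,0]}'
python3 -m crank '{"slide":[[0,0,-0.3],[0,0,-0.3],[0,0,-0.3]],"twist":[0,0,0]}'
python3 -c "from d import *;disc('pics/w7.png')"
```

```text
time_s: 28.33
position: [0.6262, 0.0438, 0.049]
orientation: [-0.001, 0.684, 0.729, -0.001]
wrist_force: [-0.4, 0.2, -5.4]
width: 0.568
gripper_force: 52.7
time_s: 28.58
position: [0.6272, 0.0438, 0.0487]
orientation: [-0.0, 0.684, 0.729, -0.0]
wrist_force: [0.2, 0.1, -4.3]
width: 0.569
gripper_force: 52.8
[0.62773766 0.04381933 0.04940265]
[257. 200.] 3202 [0.5968 0.0261 0.0135] [0.6586 0.0744 0.0204]
head front y 0.06930462205893492
```

View pics/w7.png

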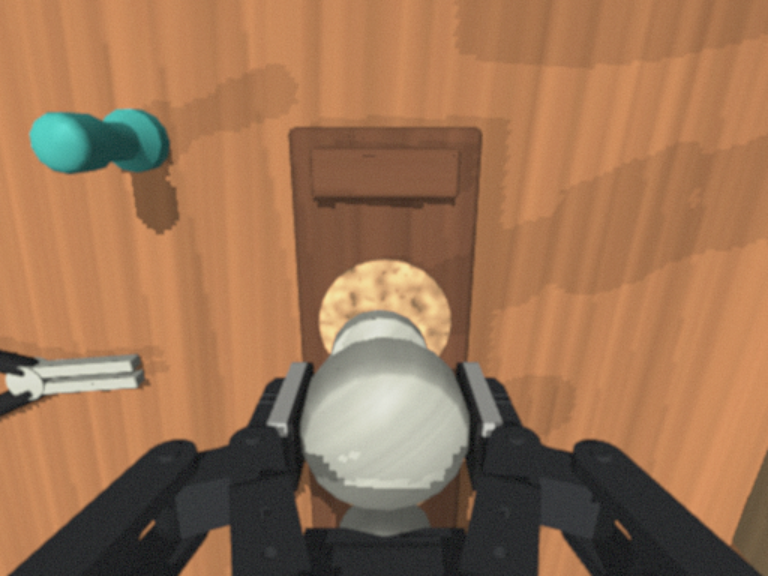

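Wrist view: stake d (385,420) is over the last disc (385,310) and aligned within 1 mm. Lowering.

```bash
python3 -m crank '{"slide":[[0,-0.05,-0.5],[0,-0.05,-1.2],[0,-0.05,-1.8],[0,-0.05,-2.2],[0,-0.05,-2.5],[0,-0.05,-2.7],[0,-0.05,-2.8],[0,-0.05,-2.85],[0,-0.05,-2.9],[0,-0.05,-2.95],[0,-0.05,-2.95],[0,-0.05,-2.95]],"twist":[0,0,0,0,0,0,0,0,0,0,0,0]}'
```

```text
time_s: 29.63
position: [0.6275, 0.0434, 0.0201]
orientation: [0.0, 0.684, 0.729, 0.0]
wrist_force: [-6.2, 0.2, 6.1]
width: 0.562
gripper_force: 53.6
```

Contact. Releasing gently, rising and backing away.

```bash
python3 -m crank '{"slide":[[0,0,0],[0,0,0],[0,0,0],[0,0,0],[0,0,0],[0,0,0],[0,0,0.5],[0,0,2],[0,0,5],[0,0,8],[0,0,10],[0,0,10]],"twist":[0,0,0,0,0,0,0,0,0,0,0,0]}' 0.7
python3 -m crank '{"slide":[[-1,1,0],[-4,4,0],[-7,7,0],[-10,10,0],[-13,13,0],[-15,15,0],[-15,15,0],[-15,15,0]],"twist":[0,0,0,0,0,0,0,0]}'
python3 - <<'E'
from h import *
print(sense()["wrist_force"],sense()["width"])
for xy in([.641,-.198],[.636,-.119],[.631,-.039],[.627,.041]):c=head("top",xy,.06,.09)
save("pics/f.png",camera("scene")["img"][150:370,150:420],2.7)
E
```

```text
time_s: 30.63
position: [0.6296, 0.0435, 0.1247]
orientation: [0.003, 0.684, 0.729, 0.003]
wrist_force: [1.2, -0.9, -0.0]
width: 0.85
gripper_force: 0.0
time_s: 31.3
position: [0.4768, 0.1944, 0.1192]
orientation: [0.0, 0.683, 0.73, 0.0]
wrist_force: [0.6, 0.1, 0.4]
width: 0.85
gripper_force: 0.0
[0.61984039 0.12668844 0.35936827] 0.8498772513275837
top [ 0.6394 -0.1979] 0.0095 0.0783
top [ 0.6355 -0.1197] 0.0148 0.0795
top [ 0.6313 -0.0396] 0.02 0.0832
top [0.6239 0.0402] 0.025 0.0842
```

View pics/f.png

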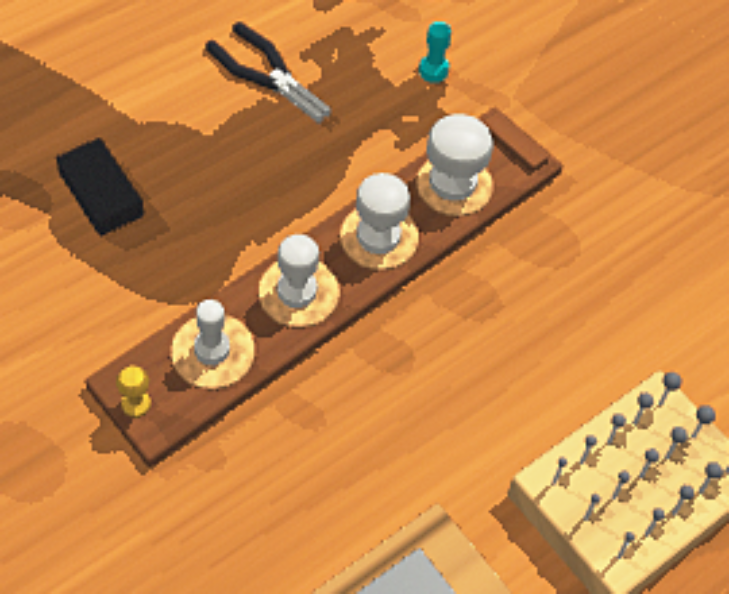

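The final picture shows all four stakes upright on their discs, growing from the knob (133,390) to d (460,150). Each is within about 3 mm of its disc centre.

```bash
python3 -c "from bench import job;print(job.sign_off())"
```

```text
the job is handed in; nothing more can be done
None
```

All four stakes stand upright on their cork discs, smallest next to the brass knob and largest at the far end, each within about 3 mm of centre and released; the first grip on stake c slid off its top without tipping it, and the job is handed in.

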